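# Clamp the intake trumpet onto the flow-bench adapter

### The job

Clamp the intake trumpet to the flow-bench stub: take the red post and swing the open half of the ring round the two flanges until you feel it bed, not too hard, against the trumpet's flange, then swing the yellow-posted lever round behind the lug until it comes up firm, without straining it. Let go with the ring held tight and the trumpet upright and centred on the stub; leave everything else where it is.

Things in the scene. Friction and masses are not known exactly. Their poses are not given: they have to be found in the camera images.
- adapter: flow-bench adapter fixed to the bench: 200 x 260 x 12 mm aluminium plate with an upright steel stub pipe, flange (76 mm across) on top, carrying the fixed half of a clamp ring, its hinge post and its latch post. Origin: underside of the plate on the pipe axis. z up; its y points from the pipe axis to the ring's hinge; the fixed half is on its +x side, the swinging half on its -x side
- stub_top (a point): centre of the stub's flange top, on the pipe axis, 88 mm above the bench; the trumpet stands here
- trumpet: loose aluminium intake trumpet, 0.6 kg, standing on the stub a few mm off centre: foot flange 76 mm across and 8 mm thick, pipe 44 mm, bell mouth 72 mm across, 75 mm tall (top 163 mm above the bench). Origin: centre of its underside, z up. The closing ring half pushes its flange sideways against pads on the fixed half, which centres it
- jaw: swinging half of the steel clamp ring with a red post, and a brass lug pin at its free end; turns about an upright hinge with slight friction and stays where left. Ring top 98 mm, lug pin top 118 mm above the bench. Origin: on the hinge axis at bench height; its axes are parallel to the adapter's when jaw_angle is 0
- jaw_angle (a joint): angle of the swinging half, rad; 1.4 wide open, falls as it closes (anticlockwise from above). Its brass liner bears on the trumpet's flange between -0.02 and 0.09: the liner's wear (6 mm) differs each time, unmeasured: feel for it. 6 N of push on the red post, square to the line from the hinge, beds it; over 15 N marks the flange. Up to 0.02 short of that the hook still catches the lug
- jaw_post (a point): top centre of the red post on the swinging half: 12 mm round, upright, top 150 mm above the bench, bare for the upper 50 mm, 142 mm from the hinge axis
- jaw_hinge (a point): point on the upright hinge axis of the swinging half, 98 mm above the bench
- lever: latch lever on its own post: a 90 mm steel arm with a yellow post at its end, and a bent-rod spiral hook that passes behind the brass lug pin and draws the ring tight as the lever turns. The arm is 12 mm thick, its top 114 mm above the bench. Origin: on the pivot axis at bench height; its x axis points along the arm to the yellow post
- lever_angle (a joint): turn of the lever, rad; 0 fully open, grows as it closes (clockwise seen from above), ends at 2.25. Up to 0.25 the hook is clear of the lug. It turns at 1 to 2 N until it starts to draw, somewhere from 0.65 to 1.85 (liner), then stiffens over 0.1 to 0.35 rad. Firm is 7 to 10 N on the yellow post, square to the arm; over 12 N strains it. Friction holds it when let go
- lever_post (a point): top centre of the yellow post on the lever: 12 mm round, upright, top 158 mm above the bench, bare for the upper 44 mm, 90 mm from the lever's pivot axis
- lever_pivot (a point): point on the upright pivot axis of the lever, 108 mm above the bench
- seal_ring: spare black rubber sealing ring, 36 mm across, lying on the adapter plate; leave it alone
- valve_cap: small steel cap 26 mm across, 16 mm tall, standing on the adapter plate; leave it alone
- spray_can: blue and red spray can, 66 mm across, 170 mm tall; leave it alone
- white_tub: white plastic tub with lid, 90 mm across, 90 mm tall; leave it alone
- drink_cup: yellow drinking cup, 80 mm across, 120 mm tall; leave it alone
- screwdriver: screwdriver with orange handle lying on the bench; leave it alone
- wrench: steel open-ended wrench lying on the bench; leave it alone
- casting: grey finned engine-cylinder casting, 110 x 130 x 80 mm, on the bench; leave it alone
Not all that is in view belongs to the job. What is shaped like the trumpet but green or orange is not meant.

How it is judged:
By the outcome, as a careful person would: the job done as asked, in the order asked, and still so for the second after the job is handed in, with the robot touching nothing.
It also fails if it takes over 72 s, if anything falls off the work surface, if the arm or the gripper's body presses on something with over 40 N, if the wrist force passes 120 N, or if a joint passes its speed limit or range.

### The arm

A 6-joint arm with a two-finger parallel gripper is mounted at the origin on the work surface. World frame = base frame: x ahead of the robot, y to its left, z up, the work surface at z = 0. Lengths are in mm, angles in rad, forces in N, time in s.
With the tool pointing down it reaches from about 400 to 925 mm from the base axis. Payload 12.5 kg.
Tool frame: the origin (TCP) lies at the very end of the fingers, on their centre line; the grasp point (between the pads) lies 19 mm behind it; z points along the fingers, y is the line along which they close (so a half turn about z gives the same grasp; the last joint's range is limited). The gripper opens to 95 mm and grips with 3 to 60 N. Pads are 20 mm wide; open, the fingers measure 119 mm over their backs; the gripper's body (75 mm by 180 mm) begins 59 mm behind the grasp point.
Start: joints at [-1.248, 0.491, 1.559, -0, 1.092, -0.106], TCP at [259.887, -568.426, 190.161] pointing down, gripper open.
Joint ranges: [-3.1, 3.1], [-0.84, 2.19], [0.05, 2.79], [-1.13, 4.28], [0.06, 2.93], [-2.69, 2.69]. Speed limits (rad/s): [2.22, 2.22, 2.79, 3.14, 3.14, 3.14].

### API

Orientations are given as [roll, pitch, yaw] about the fixed x, y, z axes, in that order (R = Rz(yaw) Ry(pitch) Rx(roll)).
In Python, from cell import * gives the robot as it stands.
- The arm moves only by the tool jog_arm, never from a script. Its argument "targets" is a list of rows, each an object with "turn": the turn, a rotation vector about the world's x, y, z in degrees, a list of three; "slide": the shift along the world's x, y, z in mm, a list of three; "claw": the opening in per cent of the stroke, from 0 (shut) to 100 (fully open). In form: [{"turn": [wx, wy, wz], "slide": [x, y, z], "claw": claw}, ...]. A call has 1 to 5 rows; each row shifts and turns the commanded pose from where the row before left it; what a row does not reach is not made up. A row lasts 1/8 s, in which the tool goes at most 62.5 mm and 10.7 degrees, less where a joint would pass 70% of its speed; a pose out of reach is approached as far as the arm can. A call with a gripper value outside its range is refused whole. The fingers move at their own pace and stop on an object; the grip force is fixed at half the most. Time passes only in rows, so rows that do not move let the fingers close. It gives the time, the measured TCP pose, the force, the opening and the grip force at its end, in the units of the state.
- state(): the state, without advancing time (a new reading comes with each control period).
- read_camera(name): name is "side" or "top" or "wrist"; returns a dict with "frame" (400x640x3 uint8, blue, green, red), "mtx" (3x3 intrinsics, pixels), "k1" (the pictures are not rectified: a ray, as slopes to the right and down, at radius r is drawn at 1 + k1 r^2 times it, then the intrinsics apply), "R" (3x3) and "t" (3): a world point X has camera coordinates R X + t. Camera axes: x right, y down, z forward; pixel columns grow to the right and rows downward; lengths in mm; the calibration is good to about 2 mm. A picture is of the moment at which its call begins. There is no depth.
- job_done(): hands the job in; it is judged then, once.
Trained networks look in the newest picture that a camera, given by its name, has taken for a name from the list of things; names that differ only in an ending like _2 or _b are one class to them, and where a whole thing is asked for, a point or a joint stands for the part that bears it (a point fixed in the world has none). Each returns a list of dicts, best first, with "conf" (0 to 1); they miss things now and then, are a little off and sometimes report something else, mostly with a low value. They report only what shows in the picture. A call takes as long as a camera call. They do not tell look-alikes from the thing itself.
- look_for(query, camera): "xy" ([column, row] in pixels, amid what is visible of it).
The state is a dict: "t": time; "joints": joint angles; "qvel": joint speeds; "tau": joint torques, N m; "eef_pos": TCP position; "tcp_rot": TCP orientation; "ft_force": force on the tool from outside, world axes, zero at the start; "moment": the same for the moment, N m; "opening": opening from 0.0 (shut) to 1.0 (fully open); "grip_force": force on a finger pad.
Only numpy, scipy, OpenCV 4.12 (cv2) and the standard library are available. Lean on these libraries where they do the work, as an engineer would, in place of code of your own. Each camera call takes 0.05 s, during which the arm holds its last target. There are 200 camera calls.

## Working session

There is one attempt and no reset: what is moved stays moved. The work goes in short steps, Python scripts to look and compute and a tool call to move; the robot and the scene stay as the last step left them, time stands still between calls to the robot, and variables do not carry over. Pictures are saved under pics/ and viewed, at most 10 in all, crops included, and the job is handed in when it is done.

Besides the shell and the picture viewer there is one more tool, called by a JSON object that holds its "api" and its "payload". jog_arm: Moves the arm, as the interface text tells. Its arguments: {"type":"object","properties":{"targets":{"type":"array","items":{"type":"object","properties":{"turn":{"type":"array","items":{"type":"number"}},"slide":{"type":"array","items":{"type":"number"}},"claw":{"type":"number"}}}}},"required":["targets"]}

```bash
mkdir -p pics
cat > h.py <<'E'
from cell import *
import numpy as np, cv2
def pix2(cam,uv,z):
    m=np.array(cam["mtx"]);R=np.array(cam["R"]);t=np.array(cam["t"])
    d=cv2.undistortPoints(np.array([[uv]],float),m,np.array([cam["k1"],0,0,0,0.]))[0,0]
    r=R.T@np.array([d[0],d[1],1]);c=-R.T@t
    return (c+r*(z-c[2])/r[2]).round(1)
E
python3 - <<'E'
from h import *
Z=dict(jaw_post=150,lever_post=158,jaw_hinge=98,lever_pivot=108,stub_top=88,trumpet=130,jaw=95,lever=110,spray_can=100,casting=60,white_tub=60,drink_cup=80)
for n in("top","side"):
    c=read_camera(n);cv2.imwrite(f"pics/{n}0.png",c["frame"])
    R=np.array(c["R"]);print(n,(-R.T@np.array(c["t"])).round())
    for q,z in Z.items():
        print(q,[( [round(v) for v in d["xy"]],round(d["conf"],2),pix2(c,d["xy"],z)[:2].tolist()) for d in look_for(q,n)[:3]])
s=state();print(s["t"],s["eef_pos"],s["tcp_rot"],s["ft_force"],s["opening"])
E
```

```text
top [ 4.330e+02 -1.000e+00  1.591e+03]
jaw_post [([271, 232], 0.62, [510.5, 145.5])]
lever_post [([331, 209], 0.52, [584.9, -34.7])]
jaw_hinge [([298, 209], 0.79, [588.6, 69.9])]
lever_pivot [([302, 214], 0.74, [571.8, 56.0])]
stub_top [([297, 210], 0.65, [586.7, 71.9])]
trumpet [([258, 140], 0.89, [802.3, 201.8]), ([293, 203], 0.6, [604.2, 82.6]), ([264, 276], 0.57, [379.1, 164.7])]
jaw [([271, 229], 0.92, [523.2, 153.4])]
lever [([329, 215], 0.51, [571.3, -29.9])]
spray_can [([468, 235], 0.91, [520.9, -473.0]), ([281, 170], 0.48, [713.7, 126.5])]
casting [([437, 203], 0.77, [626.2, -384.2])]
white_tub [([195, 203], 0.91, [604.4, 409.3]), ([298, 214], 0.26, [577.9, 69.6])]
drink_cup [([460, 277], 0.59, [386.6, -452.4]), ([469, 234], 0.26, [523.4, -481.6])]
side [ -55.  847. 1126.]
jaw_post [([303, 245], 0.57, [509.2, 196.1])]
lever_post [([326, 197], 0.57, [570.2, 5.2])]
jaw_hinge [([304, 242], 0.76, [545.4, 151.7])]
lever_pivot [([302, 242], 0.56, [543.6, 160.0])]
stub_top [([308, 241], 0.64, [544.3, 135.9])]
trumpet [([227, 227], 0.95, [750.1, 261.2]), ([299, 218], 0.87, [599.3, 106.6]), ([338, 280], 0.77, [368.9, 226.4])]
jaw [([308, 245], 0.91, [530.5, 152.2])]
lever [([327, 202], 0.75, [584.8, -17.5])]
spray_can [([416, 147], 0.71, [500.7, -457.2]), ([306, 240], 0.7, [544.1, 142.2]), ([255, 326], 0.69, [467.7, 449.8])]
casting [([373, 158], 0.79, [617.5, -352.2]), ([269, 235], 0.56, [673.1, 167.4])]
white_tub [([224, 302], 0.9, [609.2, 428.7])]
drink_cup [([270, 233], 0.73, [664.4, 171.3])]
1.3 [ 259.88047571 -568.43396077  190.1711915 ] [ 3.14147667e+00 -1.44833834e-06  4.28788568e-01] [ 0.84802075  0.06360502 -0.5599764 ] 0.9979316954334068
```

View pics/top0.png

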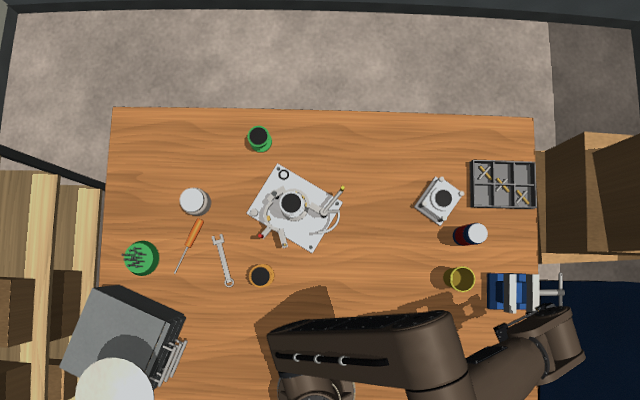

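View pics/side0.png

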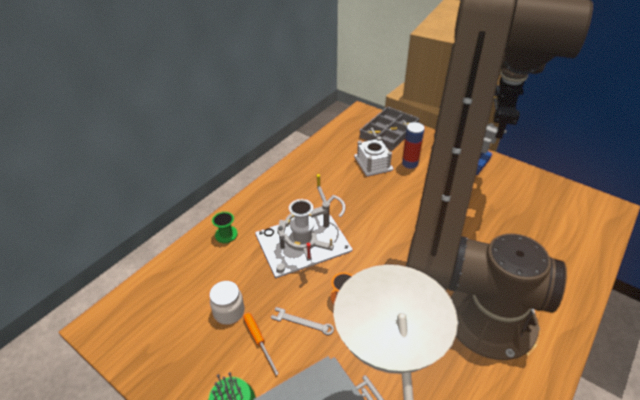

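The top view shows the adapter near (295,207), the red post near (262,235) and the yellow post near (342,187). The lever points up and to the right. I'll zoom in.

Run:
```python
import cv2,numpy as np
a=cv2.imread("pics/top0.png")[155:260,235:355];b=cv2.imread("pics/side0.png")[165:280,245:360]
a=cv2.resize(a,(400,350),interpolation=cv2.INTER_CUBIC);b=cv2.resize(b,(400,400),interpolation=cv2.INTER_CUBIC)
a=cv2.copyMakeBorder(a,0,50,0,0,cv2.BORDER_CONSTANT)
cv2.imwrite("pics/z0.png",np.hstack([a,b]))
from h import *
for n,z in(("top",0),("side",0)):
    c=read_camera(n);f=c["frame"].astype(int)
    B,G,R=f[...,0],f[...,1],f[...,2]
    for nm,m,z in(("red",(R>110)&(G<50)&(B<50),125),("yel",(R>150)&(G>130)&(B<70),150)):
        ys,xs=np.where(m);k=(xs>235)&(xs<355)&(ys>155)&(ys<280)
        print(n,nm,list(zip(xs[k],ys[k]))[:14],k.sum()); 
        if k.sum():print(pix2(c,[xs[k].mean(),ys[k].mean()],z))
```

```text
top red [(np.int64(261), np.int64(235)), (np.int64(261), np.int64(236)), (np.int64(260), np.int64(237))] 3
[499.8 180.6 125. ]
top yel [(np.int64(343), np.int64(185)), (np.int64(341), np.int64(186)), (np.int64(341), np.int64(188)), (np.int64(344), np.int64(188)), (np.int64(269), np.int64(217)), (np.int64(285), np.int64(244)), (np.int64(261), np.int64(264)), (np.int64(262), np.int64(264)), (np.int64(263), np.int64(264)), (np.int64(258), np.int64(265)), (np.int64(259), np.int64(265)), (np.int64(260), np.int64(265)), (np.int64(261), np.int64(265)), (np.int64(262), np.int64(265))] 87
[410.4 146.4 150. ]
side red [(np.int64(308), np.int64(245)), (np.int64(308), np.int64(246)), (np.int64(309), np.int64(246)), (np.int64(308), np.int64(247)), (np.int64(308), np.int64(248)), (np.int64(308), np.int64(251)), (np.int64(308), np.int64(254)), (np.int64(308), np.int64(255))] 8
[502.9 183.9 125. ]
side yel [(np.int64(289), np.int64(156)), (np.int64(297), np.int64(156)), (np.int64(299), np.int64(156)), (np.int64(300), np.int64(156)), (np.int64(301), np.int64(156)), (np.int64(302), np.int64(156)), (np.int64(304), np.int64(156)), (np.int64(305), np.int64(156)), (np.int64(306), np.int64(156)), (np.int64(307), np.int64(156)), (np.int64(309), np.int64(156)), (np.int64(310), np.int64(156)), (np.int64(312), np.int64(156)), (np.int64(313), np.int64(156))] 2243
[656.2  97.4 150. ]
```

View pics/z0.png

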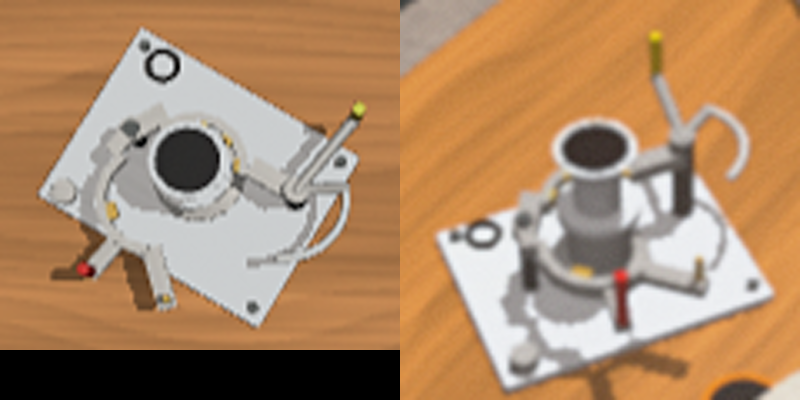

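The zoom puts the red post top at top(261,236)/side(308.5,244) and the yellow at top(342.7,188)/side(318,175.6). The hinge is at top(274,193) and the pivot at top(323.5,212).

Run:
```python
from h import *
t=read_camera("top");s=read_camera("side")
for n,a,b,z in(("red",(260.8,236),(308.5,244),150),("yel",(342.7,188),(318.3,175.6),158),("hinge",(274,193.4),(281,227.7),110),("piv",(323.5,212),(326,205),120),("lug",(284.5,244.4),(330.5,240),118),("bell",(291,203),(299,207),163)):
    p,q=pix2(t,a,z),pix2(s,b,z);print(n,p,q)
for u in((140,28),(357,155),(260,328),(38,190)):print(pix2(t,(235+u[0]/3.333,155+u[1]/3.333),12))
```

```text
red [498.7 177.1 150. ] [499.4 185.3 150. ]
yel [651.2 -68.3 158. ] [650.9 -61.2 158. ]
hinge [635.7 145.6 110. ] [629.9 155.6 110. ]
piv [579.9 -11.8 120. ] [572.4   3.6 120. ]
lug [476.1 106.5 118. ] [475.2 113.4 118. ]
bell [600.4  87.7 163. ] [606.   94.4 163. ]
[752. 149.  12.]
[627.6 -74.   12. ]
[451.9  18.8  12. ]
[584.  245.7  12. ]
```

{"api": "jog_arm", "payload": {"targets": [{"turn": [0,0,0],"slide": [25,35,25],"claw": 100},{"turn": [0,0,-2],"slide": [25,45,15],"claw": 100},{"turn": [0,0,-2],"slide": [25,50,0],"claw": 80},{"turn": [0,0,-3],"slide": [25,50,0],"claw": 60},{"turn": [0,0,-3],"slide": [25,50,0],"claw": 60}]}}

```text
t: 2.12
eef_pos: [385.4, -336.8, 230.4]
tcp_rot: [3.141, -0.0, 0.252]
ft_force: [0.0, -0.0, 0.8]
opening: 0.738
grip_force: 0.0
```

{"api": "jog_arm", "payload": {"targets": [{"turn": [0,0,-3],"slide": [20,55,0],"claw": 50},{"turn": [0,0,-3],"slide": [15,55,0],"claw": 50},{"turn": [0,0,-3],"slide": [15,55,0],"claw": 50},{"turn": [0,0,-3],"slide": [15,55,0],"claw": 50},{"turn": [0,0,-3],"slide": [15,55,0],"claw": 50}]}}

```text
t: 2.75
eef_pos: [465.2, -61.6, 230.4]
tcp_rot: [3.141, -0.001, -0.009]
ft_force: [0.4, 0.2, 0.3]
opening: 0.499
grip_force: 0.0
```

{"api": "jog_arm", "payload": {"targets": [{"turn": [0,0,-3],"slide": [10,55,0],"claw": 50},{"turn": [0,0,-3],"slide": [5,50,0],"claw": 50},{"turn": [0,0,-3],"slide": [5,40,0],"claw": 50},{"turn": [0,0,-3],"slide": [0,30,0],"claw": 50},{"turn": [0,0,0],"slide": [0,20,0],"claw": 50}]}}

```text
t: 3.38
eef_pos: [484.8, 133.0, 230.2]
tcp_rot: [-3.142, -0.0, -0.216]
ft_force: [0.5, -0.2, 0.1]
opening: 0.5
grip_force: 0.0
```

Run:
```python
from h import *
c=read_camera("wrist");cv2.imwrite("pics/w1.png",c["frame"])
for q,z in(("jaw_post",150),("jaw_hinge",98),("stub_top",88),("trumpet",130),("lever_post",158),("lever_pivot",108)):
    print(q,[(d["xy"],round(d["conf"],2),pix2(c,d["xy"],z)[:2].tolist()) for d in look_for(q,"wrist")[:2]])
```

```text
jaw_post [([270.7, 141.7], 0.7, [537.6, 161.5])]
jaw_hinge [([353.1, 92.3], 0.67, [562.6, 82.9])]
stub_top [([356.9, 94.2], 0.85, [560.4, 78.6])]
trumpet [([339.8, 38.1], 0.76, [605.0, 88.9]), ([299.9, 250.8], 0.56, [431.2, 163.4])]
lever_post [([471.9, 46.8], 0.87, [572.9, -2.3])]
lever_pivot [([349.8, 94.5], 0.9, [561.0, 87.3]), ([92.8, 201.9], 0.65, [516.6, 353.5])]
```

View pics/w1.png

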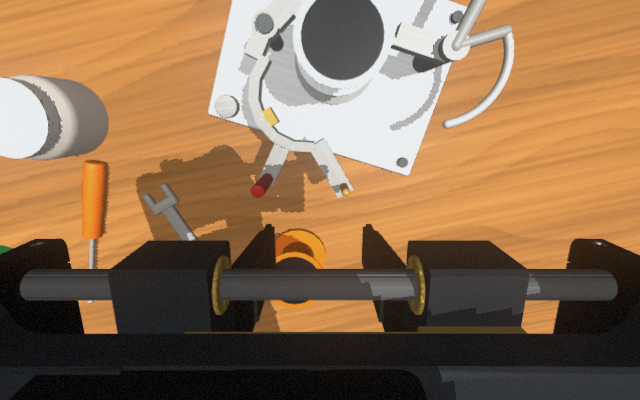

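The wrist view shows the red post top at (258,191), the lug at (345,190), the hinge cap at (264,22), the lever pivot at (452,48) and the bell at (342,35). The cap sits at (228,105).

Run:
```python
from h import *
c=read_camera("wrist")
P={}
for n,u,z in(("red",(258,191),150),("lug",(345,190),118),("hinge",(264,22),110),("piv",(452,48),122),("bell",(342,35),163)):
    P[n]=pix2(c,u,z)[:2];print(n,P[n])
for a,b in(("red","hinge"),("lug","hinge"),("bell","hinge"),("bell","piv")):
    d=P[a]-P[b];print(a,b,np.hypot(*d).round(1),np.degrees(np.arctan2(d[1],d[0])).round(1))
s=state();print(s["eef_pos"],s["tcp_rot"],s["ft_force"])
```

```text
red [500.2 180.2]
lug [477.3 107.2]
hinge [635.4 145.5]
piv [578.5  -4.5]
bell [600.8  88. ]
red hinge 139.6 165.6
lug hinge 162.7 -166.4
bell hinge 67.1 -121.0
bell piv 95.2 76.4
[484.97604462 130.84507147 230.21895278] [ 3.14145905e+00 -1.07244740e-04 -2.17900031e-01] [-0.17397445  0.3542527  -0.25174679]
```

{"api": "jog_arm", "payload": {"targets": [{"turn": [0,0,0],"slide": [7,25,0],"claw": 50},{"turn": [0,0,0],"slide": [7,25,-10],"claw": 50},{"turn": [0,0,0],"slide": [0,0,-40],"claw": 50},{"turn": [0,0,0],"slide": [0,0,-40],"claw": 45},{"turn": [0,0,0],"slide": [0,0,-15],"claw": 35}]}}

```text
t: 4.4
eef_pos: [498.3, 180.9, 123.5]
tcp_rot: [3.14, 0.003, -0.218]
ft_force: [0.4, 0.2, 0.5]
opening: 0.397
grip_force: 0.0
```

{"api": "jog_arm", "payload": {"targets": [{"turn": [0,0,0],"slide": [0,0,0],"claw": 20},{"turn": [0,0,0],"slide": [0,0,0],"claw": 20},{"turn": [0,0,0],"slide": [0,0,0],"claw": 20}]}}

```text
t: 4.78
eef_pos: [499.5, 181.6, 126.4]
tcp_rot: [-3.141, -0.002, -0.217]
ft_force: [0.2, 0.1, 0.1]
opening: 0.201
grip_force: 0.0
```

Run:
```python
from h import *
c=read_camera("wrist");cv2.imwrite("pics/w2.png",c["frame"])
s=state();print(s["t"],s["eef_pos"],s["ft_force"],s["opening"],s["grip_force"])
```

```text
4.825 [499.35198588 181.63785806 126.18890857] [-0.14774853 -0.25111165  1.36390011] 0.20082988149265382 0.0
```

View pics/w2.png

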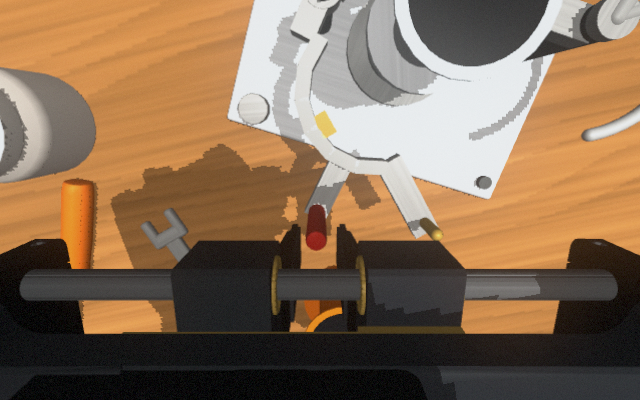

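{"api": "jog_arm", "payload": {"targets": [{"turn": [0,0,6],"slide": [-4,-16,0],"claw": 20},{"turn": [0,0,6],"slide": [-1,-15,0],"claw": 20},{"turn": [0,0,6],"slide": [0,-15,0],"claw": 20},{"turn": [0,0,6],"slide": [2,-15,0],"claw": 20},{"turn": [0,0,6],"slide": [3,-14,0],"claw": 20}]}}

```text
t: 5.45
eef_pos: [499.2, 106.1, 125.8]
tcp_rot: [3.141, -0.001, 0.31]
ft_force: [0.6, -0.5, -0.1]
opening: 0.199
grip_force: 0.0
```

Run:
```python
from h import *
c=read_camera("wrist");cv2.imwrite("pics/w3.png",c["frame"])
s=state();print(s["t"],s["eef_pos"],s["ft_force"],s["opening"],s["grip_force"])
```

```text
5.5 [499.51397192 105.04095763 125.78654363] [-0.40903028 -1.00392629  0.70227775] 0.2019428370709661 0.0
```

View pics/w3.png

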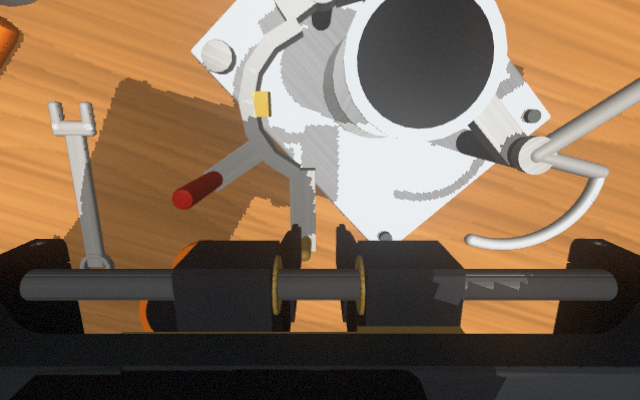

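The red post at (180,198) isn't between the fingers, so I missed it. The lug at (305,248) is close to the fingers. I'll locate the post again.

Run:
```python
from h import *
c=read_camera("wrist")
for n,u,z in(("red",(180,200),150),("lug",(305,243),118),("hinge",(295,2),110),("piv",(540,155),122),("bell",(428,58),163),("cap",(218,55),28)):
    print(n,pix2(c,u,z)[:2])
R=np.array(c["R"]);print(-R.T@np.array(c["t"]))
print(R.round(3))
def proj(X):
    p=R@np.array(X)+np.array(c["t"]);d=p[:2]/p[2];d=d*(1+c["k1"]*(d@d));return (np.array(c["mtx"])@[*d,1])[:2].round()
e=state()["eef_pos"];print(e,proj(e),proj([e[0],e[1],150]))
```

```text
red [499.5 182.8]
lug [484.  110.2]
hinge [618.1 158.3]
piv [581.7  -5.5]
bell [601.3  88.4]
cap [582.9 219. ]
[564.04802269 126.92498209 320.03670814]
[[ 0.307 -0.952 -0.001]
 [-0.922 -0.298  0.246]
 [-0.235 -0.075 -0.969]]
[499.31187929 105.78084745 125.71955255] [319. 228.] [319. 242.]
```

{"api": "jog_arm", "payload": {"targets": [{"turn": [0,0,0],"slide": [0,0,40],"claw": 50},{"turn": [0,0,-10],"slide": [0,26,0],"claw": 50},{"turn": [0,0,-10],"slide": [0,26,0],"claw": 50},{"turn": [0,0,-10],"slide": [2,25,0],"claw": 50},{"turn": [0,0,0],"slide": [0,0,0],"claw": 50}]}}

```text
t: 6.18
eef_pos: [500.7, 185.1, 165.4]
tcp_rot: [-3.141, -0.0, -0.217]
ft_force: [0.3, -0.6, -0.1]
opening: 0.501
grip_force: 0.0
```

{"api": "jog_arm", "payload": {"targets": [{"turn": [0,0,0],"slide": [0,0,-25],"claw": 40},{"turn": [0,0,0],"slide": [0,0,-21],"claw": 30},{"turn": [0,0,0],"slide": [0,0,0],"claw": 20},{"turn": [0,0,0],"slide": [0,0,0],"claw": 10},{"turn": [0,0,0],"slide": [0,0,0],"claw": 5}]}}

```text
t: 6.8
eef_pos: [501.3, 183.4, 120.0]
tcp_rot: [-3.141, -0.001, -0.217]
ft_force: [0.2, -1.6, 0.7]
opening: 0.112
grip_force: 30.0
```

Run:
```python
from h import *
c=read_camera("wrist");cv2.imwrite("pics/w4.png",c["frame"][150:300,200:480])
s=state();print(s["t"],s["eef_pos"],s["tcp_rot"],s["ft_force"],s["opening"],s["grip_force"])
```

```text
6.85 [501.28783331 183.47114672 120.00996096] [-3.14125012e+00 -1.34315011e-03 -2.16646551e-01] [ 0.55536508 -2.37785197  2.55390146] 0.1094760297897924 30.000812709331512
```

View pics/w4.png

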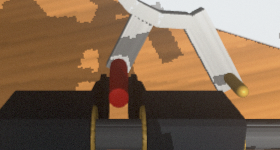

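{"api": "jog_arm", "payload": {"targets": [{"turn": [0,0,2],"slide": [-1.5,-5,0],"claw": 5},{"turn": [0,0,3.5],"slide": [-2,-8.3,0],"claw": 5}]}}

```text
t: 7.1
eef_pos: [498.6, 170.5, 120.0]
tcp_rot: [-3.141, -0.003, -0.119]
ft_force: [5.6, 1.3, -1.2]
opening: 0.109
grip_force: 30.0
```

{"api": "jog_arm", "payload": {"targets": [{"turn": [0,0,6],"slide": [-1.9,-14.8,0],"claw": 5},{"turn": [0,0,6],"slide": [-0.2,-14.9,0],"claw": 5},{"turn": [0,0,0],"slide": [0,0,0],"claw": 5}]}}

```text
t: 7.48
eef_pos: [497.1, 139.9, 120.1]
tcp_rot: [3.142, -0.004, 0.089]
ft_force: [7.2, -0.2, -1.6]
opening: 0.11
grip_force: 30.0
```

Run:
```python
from h import *
c=read_camera("wrist");cv2.imwrite("pics/w5.png",c["frame"][0:300,100:640])
s=state();print(s["t"],s["eef_pos"],s["tcp_rot"],s["ft_force"],s["opening"],s["grip_force"])
```

```text
7.525 [497.06000637 140.2159617  120.04180415] [ 3.14153572 -0.00428289  0.08836709] [ 6.26761301 -0.69031135 -1.67764884] 0.10855526547362383 29.999502897262573
```

View pics/w5.png

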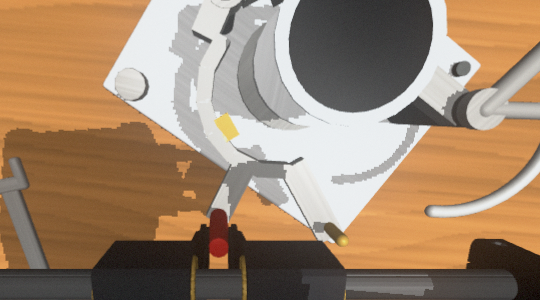

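The jaw is now moving with the gripped red post, which is at crop (218,245). The liner pad is at crop (228,127) and the lug at crop (343,240).

Run:
```python
from h import *
c=read_camera("wrist")
for n,u,z in(("pad",(328,127),97),("lug",(443,240),118),("hinge",(324,3),110),("piv",(585,108),122),("hooktip",(529,211),108)):
    p=pix2(c,u,z)[:2];d=p-[639,145.5];print(n,p,np.hypot(*d).round(1),np.degrees(np.arctan2(d[1],d[0])).round(1)%360)
```

```text
pad [557. 140.] 82.2 183.8
lug [494.8  62.2] 166.5 210.0
hinge [623.8 148.8] 15.6 167.8
piv [580.4  -0.7] 157.5 248.2
hooktip [515.7   6.4] 185.9 228.4
```

{"api": "jog_arm", "payload": {"targets": [{"turn": [0,0,4],"slide": [2.1,-9.7,0],"claw": 5},{"turn": [0,0,4],"slide": [1.4,-9.9,0],"claw": 5},{"turn": [0,0,0],"slide": [0,0,0],"claw": 5}]}}

```text
t: 7.95
eef_pos: [499.6, 120.7, 120.0]
tcp_rot: [3.141, -0.002, 0.227]
ft_force: [2.0, -0.3, 4.2]
opening: 0.106
grip_force: 30.0
```

{"api": "jog_arm", "payload": {"targets": [{"turn": [0,0,1],"slide": [0.4,-2.4,0],"claw": 5},{"turn": [0,0,1],"slide": [0.5,-2.4,0],"claw": 5},{"turn": [0,0,0],"slide": [0,0,0],"claw": 5}]}}

```text
t: 8.32
eef_pos: [500.5, 116.4, 119.9]
tcp_rot: [3.141, -0.002, 0.263]
ft_force: [2.3, -1.0, 6.0]
opening: 0.107
grip_force: 30.0
```

{"api": "jog_arm", "payload": {"targets": [{"turn": [0,0,0.6],"slide": [0.3,-1.5,0],"claw": 5},{"turn": [0,0,0.6],"slide": [0.3,-1.5,0],"claw": 5},{"turn": [0,0,0],"slide": [0,0,0],"claw": 5}]}}

```text
t: 8.7
eef_pos: [501.2, 113.6, 119.9]
tcp_rot: [3.141, -0.002, 0.283]
ft_force: [3.5, 0.2, 5.7]
opening: 0.109
grip_force: 30.0
```

{"api": "jog_arm", "payload": {"targets": [{"turn": [0,0,0.6],"slide": [0.3,-1.5,0],"claw": 5},{"turn": [0,0,0.6],"slide": [0.4,-1.5,0],"claw": 5},{"turn": [0,0,0],"slide": [0,0,0],"claw": 5}]}}

```text
t: 9.07
eef_pos: [502.0, 110.6, 119.9]
tcp_rot: [3.141, -0.003, 0.304]
ft_force: [2.9, 1.6, 4.8]
opening: 0.106
grip_force: 30.0
```

{"api": "jog_arm", "payload": {"targets": [{"turn": [0,0,0.6],"slide": [0.4,-1.5,0],"claw": 5},{"turn": [0,0,0.6],"slide": [0.4,-1.5,0],"claw": 5},{"turn": [0,0,0],"slide": [0,0,0],"claw": 5}]}}

```text
t: 9.45
eef_pos: [502.8, 107.6, 119.9]
tcp_rot: [3.141, -0.003, 0.325]
ft_force: [2.7, 1.0, 5.7]
opening: 0.107
grip_force: 30.0
```

{"api": "jog_arm", "payload": {"targets": [{"turn": [0,0,0.6],"slide": [0.5,-1.4,0],"claw": 5},{"turn": [0,0,0.6],"slide": [0.5,-1.4,0],"claw": 5},{"turn": [0,0,0],"slide": [0,0,0],"claw": 5}]}}

```text
t: 9.82
eef_pos: [503.7, 104.8, 119.9]
tcp_rot: [3.141, -0.003, 0.346]
ft_force: [1.6, 0.8, 5.9]
opening: 0.109
grip_force: 30.0
```

{"api": "jog_arm", "payload": {"targets": [{"turn": [0,0,0.6],"slide": [0.5,-1.4,0],"claw": 5},{"turn": [0,0,0.6],"slide": [0.5,-1.4,0],"claw": 5},{"turn": [0,0,0],"slide": [0,0,0],"claw": 5}]}}

```text
t: 10.2
eef_pos: [504.7, 102.0, 119.9]
tcp_rot: [3.141, -0.002, 0.367]
ft_force: [2.2, 1.9, 5.9]
opening: 0.11
grip_force: 30.0
```

{"api": "jog_arm", "payload": {"targets": [{"turn": [0,0,0.6],"slide": [0.5,-1.4,0],"claw": 5},{"turn": [0,0,0.6],"slide": [0.5,-1.4,0],"claw": 5},{"turn": [0,0,0],"slide": [0,0,0],"claw": 5}]}}

```text
t: 10.58
eef_pos: [505.7, 99.2, 119.9]
tcp_rot: [3.141, -0.002, 0.388]
ft_force: [2.8, 0.9, 5.9]
opening: 0.108
grip_force: 30.0
```

{"api": "jog_arm", "payload": {"targets": [{"turn": [0,0,0.5],"slide": [0.4,-1.1,0],"claw": 5},{"turn": [0,0,0.5],"slide": [0.4,-1.1,0],"claw": 5},{"turn": [0,0,0],"slide": [0,0,0],"claw": 5}]}}

```text
t: 10.95
eef_pos: [506.5, 97.1, 119.9]
tcp_rot: [3.141, -0.002, 0.406]
ft_force: [3.0, 1.8, 5.3]
opening: 0.105
grip_force: 30.0
```

{"api": "jog_arm", "payload": {"targets": [{"turn": [0,0,0.5],"slide": [0.4,-1.1,0],"claw": 5},{"turn": [0,0,0.5],"slide": [0.5,-1.1,0],"claw": 5},{"turn": [0,0,0],"slide": [0,0,0],"claw": 5}]}}

```text
t: 11.32
eef_pos: [507.4, 94.8, 119.9]
tcp_rot: [3.141, -0.002, 0.423]
ft_force: [2.7, 1.0, 4.7]
opening: 0.107
grip_force: 30.0
```

{"api": "jog_arm", "payload": {"targets": [{"turn": [0,0,0.5],"slide": [0.5,-1.1,0],"claw": 5},{"turn": [0,0,0.5],"slide": [0.5,-1.1,0],"claw": 5},{"turn": [0,0,0],"slide": [0,0,0],"claw": 5}]}}

```text
t: 11.7
eef_pos: [508.3, 92.6, 119.9]
tcp_rot: [3.141, -0.002, 0.44]
ft_force: [2.2, 1.0, 7.1]
opening: 0.107
grip_force: 30.0
```

{"api": "jog_arm", "payload": {"targets": [{"turn": [0,0,0.5],"slide": [0.5,-1.1,0],"claw": 5},{"turn": [0,0,0.5],"slide": [0.5,-1.1,0],"claw": 5},{"turn": [0,0,0],"slide": [0,0,0],"claw": 5}]}}

```text
t: 12.08
eef_pos: [509.1, 90.7, 119.9]
tcp_rot: [3.141, -0.002, 0.458]
ft_force: [1.0, 3.4, 6.8]
opening: 0.107
grip_force: 30.0
```

{"api": "jog_arm", "payload": {"targets": [{"turn": [0,0,0.4],"slide": [0.4,-0.9,0],"claw": 5},{"turn": [0,0,0],"slide": [0,0,0],"claw": 5}]}}

```text
t: 12.32
eef_pos: [509.5, 89.8, 119.9]
tcp_rot: [3.141, -0.002, 0.465]
ft_force: [2.2, 3.8, 6.9]
opening: 0.111
grip_force: 30.0
```

{"api": "jog_arm", "payload": {"targets": [{"turn": [0,0,0.4],"slide": [0.4,-0.9,0],"claw": 5},{"turn": [0,0,0],"slide": [0,0,0],"claw": 5}]}}

```text
t: 12.58
eef_pos: [509.9, 88.9, 119.9]
tcp_rot: [3.141, -0.002, 0.472]
ft_force: [0.8, 3.3, 6.7]
opening: 0.107
grip_force: 30.0
```

{"api": "jog_arm", "payload": {"targets": [{"turn": [0,0,0.4],"slide": [0.4,-0.9,0],"claw": 5},{"turn": [0,0,0],"slide": [0,0,0],"claw": 5}]}}

```text
t: 12.82
eef_pos: [510.3, 88.1, 119.9]
tcp_rot: [3.141, -0.002, 0.479]
ft_force: [2.1, 3.4, 6.6]
opening: 0.107
grip_force: 30.0
```

{"api": "jog_arm", "payload": {"targets": [{"turn": [0,0,0.4],"slide": [0.4,-0.9,0],"claw": 5},{"turn": [0,0,0],"slide": [0,0,0],"claw": 5}]}}

```text
t: 13.08
eef_pos: [510.8, 87.2, 119.9]
tcp_rot: [3.141, -0.002, 0.486]
ft_force: [0.9, 3.5, 7.1]
opening: 0.108
grip_force: 30.0
```

{"api": "jog_arm", "payload": {"targets": [{"turn": [0,0,0.4],"slide": [0.4,-0.9,0],"claw": 5},{"turn": [0,0,0],"slide": [0,0,0],"claw": 5}]}}

```text
t: 13.32
eef_pos: [511.1, 86.4, 119.9]
tcp_rot: [3.141, -0.002, 0.493]
ft_force: [1.6, 4.4, 6.7]
opening: 0.107
grip_force: 30.0
```

{"api": "jog_arm", "payload": {"targets": [{"turn": [0,0,0.4],"slide": [0.4,-0.9,0],"claw": 5},{"turn": [0,0,0],"slide": [0,0,0],"claw": 5}]}}

```text
t: 13.58
eef_pos: [511.3, 85.8, 119.9]
tcp_rot: [-3.141, -0.002, 0.499]
ft_force: [0.7, 7.2, 7.6]
opening: 0.11
grip_force: 30.0
```

{"api": "jog_arm", "payload": {"targets": [{"turn": [0,0,0.4],"slide": [0.4,-0.9,0],"claw": 5},{"turn": [0,0,0],"slide": [0,0,0],"claw": 5}]}}

```text
t: 13.82
eef_pos: [511.6, 85.3, 119.9]
tcp_rot: [-3.14, -0.002, 0.506]
ft_force: [-0.3, 10.8, 7.6]
opening: 0.104
grip_force: 30.0
```

Bedded at about 10 N. I'll ease off, release and lift.

{"api": "jog_arm", "payload": {"targets": [{"turn": [0,0,0],"slide": [-0.4,0.9,0],"claw": 5},{"turn": [0,0,0],"slide": [0,0,0],"claw": 40},{"turn": [0,0,0],"slide": [0,0,0],"claw": 40},{"turn": [0,0,0],"slide": [0,0,40],"claw": 40},{"turn": [0,0,0],"slide": [0,0,50],"claw": 50}]}}

```text
t: 14.45
eef_pos: [510.1, 84.4, 209.3]
tcp_rot: [-3.14, 0.003, 0.507]
ft_force: [0.9, -0.5, -0.5]
opening: 0.452
grip_force: 0.0
```

Run:
```python
from h import *
s=state();print(s["t"],s["eef_pos"],s["tcp_rot"],s["ft_force"],s["opening"],np.round(s["joints"],3))
c=read_camera("wrist");cv2.imwrite("pics/w6.png",c["frame"])
for q,z in(("jaw_post",150),("lever_post",158),("trumpet",163)):
    print(q,[(d["xy"],round(d["conf"],2),pix2(c,d["xy"],z)[:2].tolist()) for d in look_for(q,"wrist")[:2]])
f=c["frame"].astype(int);B,G,R=f[...,0],f[...,1],f[...,2]
m=((R>130)&(G<60)&(B<60)).astype(np.uint8);n,l,st,ce=cv2.connectedComponentsWithStats(m)
print([(st[i].tolist(),pix2(c,ce[i],130)[:2]) for i in range(1,n) if st[i,4]>20])
```

```text
14.45 [510.12595608  84.42480143 209.32496681] [-3.14039715e+00  2.94327113e-03  5.06928557e-01] [ 0.89625953 -0.47398449 -0.51278589] 0.45171160572819624 [ 0.036  0.318  1.793 -0.     1.034  1.1  ]
jaw_post [([349.1, 135.6], 0.66, [566.3, 90.6]), ([326.1, 147.5], 0.55, [550.2, 101.4])]
lever_post [([483.0, 166.0], 0.75, [595.2, -6.5])]
trumpet [([186.7, 223.8], 0.84, [449.6, 166.8]), ([378.9, 89.6], 0.66, [603.2, 89.8])]
[]
```

{"api": "jog_arm", "payload": {"targets": [{"turn": [0,0,10],"slide": [12,-13,3],"claw": 45},{"turn": [0,0,10],"slide": [12,-13,3],"claw": 45},{"turn": [0,0,10],"slide": [12,-13,0],"claw": 45},{"turn": [0,0,10],"slide": [12,-13,0],"claw": 45},{"turn": [0,0,10],"slide": [12,-13,0],"claw": 45}]}}

```text
t: 15.28
eef_pos: [570.5, 19.1, 213.2]
tcp_rot: [-3.139, 0.0, 1.386]
ft_force: [1.0, 0.9, -0.1]
opening: 0.448
grip_force: 0.0
```

{"api": "jog_arm", "payload": {"targets": [{"turn": [0,0,10],"slide": [12,-13,0],"claw": 45},{"turn": [0,0,10],"slide": [12,-13,0],"claw": 45},{"turn": [0,0,10],"slide": [12,-13,0],"claw": 45},{"turn": [0,0,10],"slide": [12,-13,0],"claw": 45},{"turn": [0,0,10],"slide": [12,-13,0],"claw": 45}]}}

```text
t: 15.9
eef_pos: [630.6, -45.8, 213.0]
tcp_rot: [-3.139, -0.002, 2.258]
ft_force: [-1.1, 0.4, -0.3]
opening: 0.45
grip_force: 0.0
```

{"api": "jog_arm", "payload": {"targets": [{"turn": [0,0,10],"slide": [10,-10,0],"claw": 45},{"turn": [0,0,0],"slide": [0,0,0],"claw": 45}]}}

```text
t: 16.15
eef_pos: [640.5, -55.9, 213.0]
tcp_rot: [-3.14, -0.003, 2.425]
ft_force: [-0.1, -0.2, 0.1]
opening: 0.451
grip_force: 0.0
```

Run:
```python
from h import *
s=state();print(s["t"],s["eef_pos"],s["tcp_rot"],s["ft_force"],s["opening"],np.round(s["joints"],3))
c=read_camera("wrist");cv2.imwrite("pics/w7.png",c["frame"])
for q,z in(("jaw_post",150),("lever_post",158),("trumpet",163)):
    print(q,[(d["xy"],round(d["conf"],2),pix2(c,d["xy"],z)[:2].tolist()) for d in look_for(q,"wrist")[:2]])
```

```text
16.15 [640.53883873 -55.92744768 213.02370298] [-3.14004703e+00 -2.53715594e-03  2.42500414e+00] [-0.13012891 -0.1514825   0.12486102] 0.4513859654724288 [-0.19   0.498  1.481 -0.     1.165 -1.044]
jaw_post [([341.6, 41.7], 0.63, [560.7, 35.3])]
lever_post [([307.8, 129.8], 0.97, [590.8, -23.2])]
trumpet [([602.4, 148.4], 0.91, [741.8, 129.4]), ([431.3, 42.2], 0.69, [602.3, 78.4])]
```

View pics/w7.png

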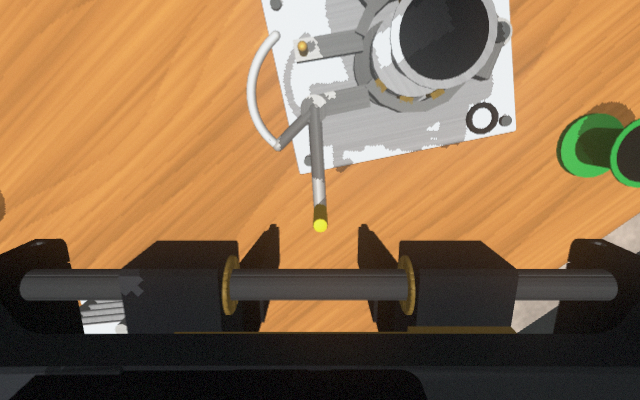

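The yellow post top is at (320,226), the pivot at (316,102) and the lug at (303,47). The lug lies inside the sweep of the hook.

Run:
```python
from h import *
c=read_camera("wrist")
y=pix2(c,(320,226),158)[:2];print(y)
for z in(114,122):
    p=pix2(c,(316,102),z)[:2];d=y-p;print(p,np.hypot(*d),np.degrees(np.arctan2(d[1],d[0])))
print(pix2(c,(303,47),118),pix2(c,(447,38),163))
```

```text
[653.1 -64.8]
[578.6  -4. ] 96.16075082901547 -39.218138277633294
[578.9  -4.2] 95.80187889597994 -39.2389111827011
[539.8  16.2 118. ] [607.3  89.5 163. ]
```

{"api": "jog_arm", "payload": {"targets": [{"turn": [0,0,1],"slide": [10.5,-8.5,0],"claw": 45},{"turn": [0,0,0],"slide": [0,0,-40],"claw": 45},{"turn": [0,0,0],"slide": [0,0,-43],"claw": 45},{"turn": [0,0,0],"slide": [0,0,0],"claw": 25},{"turn": [0,0,0],"slide": [0,0,0],"claw": 15}]}}

```text
t: 17.02
eef_pos: [652.4, -64.2, 133.7]
tcp_rot: [3.141, 0.002, 2.445]
ft_force: [-0.1, 0.2, 0.2]
opening: 0.293
grip_force: 0.0
```

{"api": "jog_arm", "payload": {"targets": [{"turn": [0,0,0],"slide": [0,0,0],"claw": 5},{"turn": [0,0,0],"slide": [0,0,0],"claw": 5},{"turn": [0,0,0],"slide": [0,0,0],"claw": 5}]}}

```text
t: 17.4
eef_pos: [652.0, -64.1, 133.7]
tcp_rot: [3.14, 0.002, 2.445]
ft_force: [-0.6, -0.3, 6.2]
opening: 0.06
grip_force: 3.2
```

Run:
```python
from h import *
s=state();print(s["opening"],s["grip_force"],s["ft_force"])
c=read_camera("wrist");cv2.imwrite("pics/w8.png",cv2.resize(c["frame"][60:300,180:460],None,fx=2,fy=2))
R=np.array(c["R"]);t=np.array(c["t"])
def proj(X):
    p=R@np.array(X)+t;d=p[:2]/p[2];d=d*(1+c["k1"]*(d@d));return (np.array(c["mtx"])@[*d,1])[:2].round()
e=s["eef_pos"];print(proj(e),proj([e[0],e[1],158]))
f=c["frame"].astype(int);m=(f[...,2]>130)&(f[...,1]>120)&(f[...,0]<70)
ys,xs=np.where(m);k=(abs(xs-320)<60)&(ys<300)&(ys>150);print(k.sum(),xs[k].min(),xs[k].max(),ys[k].min(),ys[k].max(),pix2(c,(xs[k].mean(),ys[k].max()-6),158))
```

```text
0.06001623790001877 3.183144796639681 [-0.58912034 -0.32719597  6.23038789]
[319. 231.] [319. 247.]
188 297 330 222 297 [672.2 -82.  158. ]
```

View pics/w8.png

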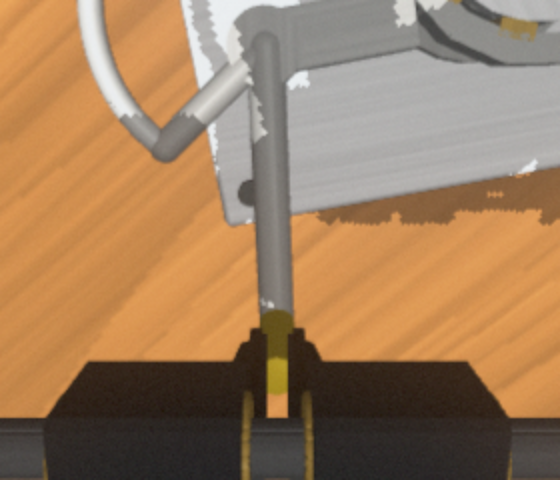

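{"api": "jog_arm", "payload": {"targets": [{"turn": [0,0,0],"slide": [0,0,0],"claw": 5},{"turn": [0,0,0],"slide": [0,0,0],"claw": 5}]}}

```text
t: 17.7
eef_pos: [652.0, -64.1, 133.7]
tcp_rot: [3.14, 0.002, 2.445]
ft_force: [-1.5, -0.4, 6.3]
opening: 0.05
grip_force: 3.2
```

{"api": "jog_arm", "payload": {"targets": [{"turn": [0,0,0],"slide": [0,0,0],"claw": 40},{"turn": [0,0,0],"slide": [0,0,0],"claw": 40},{"turn": [0,0,0],"slide": [0,0,-5],"claw": 40},{"turn": [0,0,0],"slide": [0,0,-5],"claw": 40}]}}

```text
t: 18.2
eef_pos: [651.2, -63.9, 121.6]
tcp_rot: [-3.141, -0.0, 2.445]
ft_force: [0.1, -0.3, -0.2]
opening: 0.384
grip_force: 0.0
```

{"api": "jog_arm", "payload": {"targets": [{"turn": [0,0,0],"slide": [0,0,0],"claw": 20},{"turn": [0,0,0],"slide": [0,0,0],"claw": 5},{"turn": [0,0,0],"slide": [0,0,0],"claw": 5},{"turn": [0,0,0],"slide": [0,0,0],"claw": 5},{"turn": [0,0,0],"slide": [0,0,0],"claw": 5}]}}

```text
t: 18.82
eef_pos: [651.5, -63.9, 122.3]
tcp_rot: [3.141, 0.0, 2.445]
ft_force: [1.0, 0.5, -0.1]
opening: 0.115
grip_force: 30.0
```

{"api": "jog_arm", "payload": {"targets": [{"turn": [0,0,-6],"slide": [-6.3,-7,0],"claw": 5},{"turn": [0,0,-6],"slide": [-7.1,-6.3,0],"claw": 5},{"turn": [0,0,0],"slide": [0,0,0],"claw": 5}]}}

```text
t: 19.2
eef_pos: [638.0, -77.8, 122.3]
tcp_rot: [3.142, 0.001, 2.235]
ft_force: [1.7, -3.2, -0.7]
opening: 0.112
grip_force: 30.0
```

{"api": "jog_arm", "payload": {"targets": [{"turn": [0,0,-6],"slide": [-7.6,-5.5,0],"claw": 5},{"turn": [0,0,-6],"slide": [-8.2,-4.7,0],"claw": 5},{"turn": [0,0,-6],"slide": [-8.6,-3.9,0],"claw": 5},{"turn": [0,0,0],"slide": [0,0,0],"claw": 5}]}}

```text
t: 19.7
eef_pos: [613.8, -91.9, 122.3]
tcp_rot: [3.141, 0.001, 1.923]
ft_force: [1.8, -5.1, -1.2]
opening: 0.113
grip_force: 30.0
```

{"api": "jog_arm", "payload": {"targets": [{"turn": [0,0,-1.25],"slide": [-1.8,-1.1,0],"claw": 5},{"turn": [0,0,-1.25],"slide": [-1.8,-1,0],"claw": 5},{"turn": [0,0,-1.25],"slide": [-1.8,-0.8,0],"claw": 5},{"turn": [0,0,-1.25],"slide": [-1.8,-0.8,0],"claw": 5},{"turn": [0,0,0],"slide": [0,0,0],"claw": 5}]}}

```text
t: 20.32
eef_pos: [606.0, -94.6, 122.2]
tcp_rot: [-3.141, -0.001, 1.834]
ft_force: [0.4, 1.5, 1.5]
opening: 0.115
grip_force: 30.0
```

{"api": "jog_arm", "payload": {"targets": [{"turn": [0,0,-1.25],"slide": [-1.9,-0.5,0],"claw": 5},{"turn": [0,0,-1.25],"slide": [-1.9,-0.5,0],"claw": 5},{"turn": [0,0,-1.25],"slide": [-1.9,-0.4,0],"claw": 5},{"turn": [0,0,-1.25],"slide": [-1.9,-0.4,0],"claw": 5},{"turn": [0,0,0],"slide": [0,0,0],"claw": 5}]}}

```text
t: 20.95
eef_pos: [598.4, -96.5, 122.2]
tcp_rot: [-3.141, -0.001, 1.745]
ft_force: [0.3, 5.1, 3.1]
opening: 0.115
grip_force: 30.0
```

{"api": "jog_arm", "payload": {"targets": [{"turn": [0,0,-1.25],"slide": [-1.95,0,0],"claw": 5},{"turn": [0,0,-1.25],"slide": [-1.95,0,0],"claw": 5},{"turn": [0,0,-1.25],"slide": [-1.95,0,0],"claw": 5},{"turn": [0,0,-1.25],"slide": [-1.95,0,0],"claw": 5},{"turn": [0,0,0],"slide": [0,0,0],"claw": 5}]}}

```text
t: 21.58
eef_pos: [590.9, -97.4, 122.2]
tcp_rot: [3.142, 0.001, 1.659]
ft_force: [0.8, -2.7, 2.5]
opening: 0.115
grip_force: 30.0
```

{"api": "jog_arm", "payload": {"targets": [{"turn": [0,0,-1.25],"slide": [-1.95,-0.4,0],"claw": 5},{"turn": [0,0,-1.25],"slide": [-1.95,-0.3,0],"claw": 5},{"turn": [0,0,-1.25],"slide": [-1.95,-0.2,0],"claw": 5},{"turn": [0,0,-1.25],"slide": [-1.95,0,0],"claw": 5},{"turn": [0,0,0],"slide": [0,0,0],"claw": 5}]}}

```text
t: 22.2
eef_pos: [582.9, -97.8, 122.2]
tcp_rot: [-3.141, 0.0, 1.572]
ft_force: [0.5, -2.4, 4.1]
opening: 0.11
grip_force: 30.0
```

{"api": "jog_arm", "payload": {"targets": [{"turn": [0,0,-1.25],"slide": [-1.95,-0.1,0],"claw": 5},{"turn": [0,0,-1.25],"slide": [-1.95,-0.1,0],"claw": 5},{"turn": [0,0,-1.25],"slide": [-1.95,0,0],"claw": 5},{"turn": [0,0,-1.25],"slide": [-1.95,0.1,0],"claw": 5},{"turn": [0,0,0],"slide": [0,0,0],"claw": 5}]}}

```text
t: 22.82
eef_pos: [575.1, -97.6, 122.2]
tcp_rot: [-3.141, -0.0, 1.484]
ft_force: [0.9, 1.4, 4.7]
opening: 0.118
grip_force: 30.0
```

{"api": "jog_arm", "payload": {"targets": [{"turn": [0,0,-1.25],"slide": [-1.95,0.2,0],"claw": 5},{"turn": [0,0,-1.25],"slide": [-1.95,0.3,0],"claw": 5},{"turn": [0,0,-1.25],"slide": [-1.95,0.3,0],"claw": 5},{"turn": [0,0,-1.25],"slide": [-1.95,0.3,0],"claw": 5},{"turn": [0,0,0],"slide": [0,0,0],"claw": 5}]}}

```text
t: 23.45
eef_pos: [567.7, -96.6, 122.2]
tcp_rot: [3.141, -0.0, 1.396]
ft_force: [4.5, 1.7, 4.2]
opening: 0.113
grip_force: 30.0
```

{"api": "jog_arm", "payload": {"targets": [{"turn": [0,0,-0.75],"slide": [-1.15,0.2,0],"claw": 5},{"turn": [0,0,-0.75],"slide": [-1.15,0.2,0],"claw": 5},{"turn": [0,0,0],"slide": [0,0,0],"claw": 5}]}}

```text
t: 23.82
eef_pos: [565.7, -96.3, 122.2]
tcp_rot: [3.14, -0.0, 1.37]
ft_force: [6.5, 2.6, 2.5]
opening: 0.116
grip_force: 30.0
```

{"api": "jog_arm", "payload": {"targets": [{"turn": [0,0,-0.6],"slide": [-0.9,0.2,0],"claw": 5},{"turn": [0,0,-0.6],"slide": [-0.9,0.2,0],"claw": 5},{"turn": [0,0,0],"slide": [0,0,0],"claw": 5}]}}

```text
t: 24.2
eef_pos: [564.0, -95.9, 122.2]
tcp_rot: [3.14, -0.0, 1.349]
ft_force: [6.5, 2.4, 2.5]
opening: 0.113
grip_force: 30.0
```

{"api": "jog_arm", "payload": {"targets": [{"turn": [0,0,-0.6],"slide": [-0.9,0.2,0],"claw": 5},{"turn": [0,0,-0.4],"slide": [-0.6,0.2,0],"claw": 5},{"turn": [0,0,0],"slide": [0,0,0],"claw": 5}]}}

```text
t: 24.58
eef_pos: [562.6, -95.6, 122.2]
tcp_rot: [3.14, -0.0, 1.332]
ft_force: [6.9, 1.9, 1.9]
opening: 0.115
grip_force: 30.0
```

Run:
```python
from h import *
for i in range(6):
    read_camera("top");s=state();print(s["ft_force"].round(2),s["moment"].round(2))
print(s["eef_pos"])
```

```text
[7.2  2.27 1.36] [ 0.34 -1.33 -0.09]
[6.71 1.12 1.55] [ 0.24 -1.32 -0.08]
[6.46 1.48 0.84] [ 0.24 -1.28 -0.06]
[6.84 0.89 1.96] [ 0.27 -1.26 -0.06]
[6.83 1.39 1.49] [ 0.23 -1.33 -0.07]
[5.62 0.97 1.26] [ 0.33 -1.38 -0.11]
[562.60124381 -95.61552172 122.20837345]
```

{"api": "jog_arm", "payload": {"targets": [{"turn": [0,0,-0.8],"slide": [-1.2,0.3,0],"claw": 5},{"turn": [0,0,-0.7],"slide": [-1.2,0.3,0],"claw": 5},{"turn": [0,0,0],"slide": [0,0,0],"claw": 5}]}}

```text
t: 25.25
eef_pos: [560.4, -95.1, 122.2]
tcp_rot: [3.139, -0.0, 1.306]
ft_force: [8.5, 1.7, 0.8]
opening: 0.115
grip_force: 30.0
```

```bash
cat >> h.py <<'E'
def favg(cx=582,cy=-8,n=8):
    L=[]
    for i in range(n):
        read_camera("top");s=state();L.append(np.r_[s["ft_force"],s["moment"]])
    m=np.mean(L,0);e=s["eef_pos"];p=np.arctan2(e[1]-cy,e[0]-cx);t=np.array([np.sin(p),-np.cos(p)]);r=np.array([np.cos(p),np.sin(p)])
    print("phi",np.degrees(p).round(1),"resist",(-m[:2]@t).round(2),"rad",(m[:2]@r).round(2),"mz",m[5].round(3),e,s["t"])
E
python3 -c "
from h import *
favg()"
```

```text
phi -103.9 resist 7.25 rad -2.93 mz -0.102 [560.39306993 -95.08071983 122.18641052] 25.65
```

{"api": "jog_arm", "payload": {"targets": [{"turn": [0,0,-0.7],"slide": [-1.1,0.3,0],"claw": 5},{"turn": [0,0,-0.6],"slide": [-1,0.3,0],"claw": 5},{"turn": [0,0,0],"slide": [0,0,0],"claw": 5}]}}

```text
t: 26.02
eef_pos: [558.5, -94.6, 122.2]
tcp_rot: [3.139, -0.0, 1.283]
ft_force: [9.3, -0.1, 0.9]
opening: 0.115
grip_force: 30.0
```

```bash
python3 -c "
from h import *
favg()"
```

```text
phi -105.2 resist 7.73 rad -3.56 mz -0.097 [558.46358915 -94.56727902 122.21544583] 26.425
```

{"api": "jog_arm", "payload": {"targets": [{"turn": [0,0,-0.4],"slide": [-0.6,0.2,0],"claw": 5},{"turn": [0,0,-0.4],"slide": [-0.6,0.2,0],"claw": 5},{"turn": [0,0,0],"slide": [0,0,0],"claw": 5}]}}

```text
t: 26.8
eef_pos: [557.4, -94.2, 122.3]
tcp_rot: [3.139, -0.0, 1.269]
ft_force: [9.2, 0.1, -0.3]
opening: 0.114
grip_force: 30.0
```

```bash
python3 -c "
from h import *
favg()"
```

```text
phi -106.0 resist 8.4 rad -2.93 mz -0.079 [557.34298302 -94.21300108 122.2147    ] 27.2
```

{"api": "jog_arm", "payload": {"targets": [{"turn": [0,0,0],"slide": [0.5,-0.1,0],"claw": 40},{"turn": [0,0,0],"slide": [0,0,0],"claw": 40},{"turn": [0,0,0],"slide": [0,0,0],"claw": 40},{"turn": [0,0,0],"slide": [0,0,45],"claw": 40},{"turn": [0,0,0],"slide": [0,0,45],"claw": 40}]}}

```text
t: 27.82
eef_pos: [556.2, -94.0, 212.8]
tcp_rot: [-3.14, 0.0, 1.27]
ft_force: [-0.2, -0.9, 0.5]
opening: 0.399
grip_force: 0.0
```

{"api": "jog_arm", "payload": {"targets": [{"turn": [0,0,0],"slide": [-25,-40,10],"claw": 40},{"turn": [0,0,0],"slide": [-25,-40,0],"claw": 40},{"turn": [0,0,0],"slide": [0,0,0],"claw": 40}]}}

```text
t: 28.2
eef_pos: [505.3, -175.8, 222.3]
tcp_rot: [-3.141, 0.0, 1.267]
ft_force: [-0.7, 0.2, 0.7]
opening: 0.403
grip_force: 0.0
```

Run:
```python
from h import *
s=state();print(s["t"],s["eef_pos"],s["ft_force"])
for n in("top","wrist"):
    c=read_camera(n);f=c["frame"].astype(int);cv2.imwrite(f"pics/{n}9.png",c["frame"])
    for nm,m,z in(("red",(f[...,2]>100)&(f[...,1]<50)&(f[...,0]<50),135),("yel",(f[...,2]>150)&(f[...,1]>140)&(f[...,0]<60),150)):
        k,l,st,ce=cv2.connectedComponentsWithStats(m.astype(np.uint8),connectivity=8)
        print(n,nm,[(st[i,4],ce[i].round(1),pix2(c,ce[i],z)[:2]) for i in range(1,k) if st[i,4]>2 and np.hypot(*(pix2(c,ce[i],z)[:2]-[560,0]))<130])
    print([(d["xy"],pix2(c,d["xy"],130)) for d in look_for("trumpet",n)[:3]])
```

```text
28.2 [ 505.29006337 -175.83680593  222.31359967] [-0.72492381  0.18793092  0.65311778]
top red [(np.int32(3), array([292.7, 233.7]), array([509.1,  81.3]))]
top yel []
[([258.1, 139.3], array([804.3, 200.6, 130. ])), ([291.7, 201.3], array([609.7,  87.7, 130. ])), ([264.5, 276.4], array([376.4, 163.7, 130. ]))]
wrist red []
wrist yel [(np.int32(77), array([351. ,  88.5]), array([555.2, -97.3]))]
[]
```

```bash
python3 -c "
from cell import *
print(job_done())"
```

```text
the job is handed in; nothing more can be done
None
```

I handed the job in at about 28 s: the ring half bedded at about 10 N, the lever was turned firm to about 8.4 N, and both posts were released. A last camera check showed both posts where I left them, but I did not check the trumpet's centring closely, and my first pass at the red post missed without moving anything.

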